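Lean the rinsed capsule plate on the drying stand

TASK

Take the rinsed capsule plate out of the pan and lean it on the drying stand, in the empty place between the two plates already drying there: standing on one short end on the ledge, straight, its foot in against the back and its face lying flat back on the sloped back sheet. Let go and leave it resting there; do not disturb the two drying plates, the amber jar or its stopper.

Things in the scene. Friction and masses are not known exactly. Their poses are not given: they have to be found in the camera images.
- plate: The rinsed capsule plate: bare aluminium, 150 x 56 x 6 mm, about 0.12 kg, three rows of eight dark holes; it starts flat on the pan's drain shelf. Origin at its centre; x along its length, y across its width, z through its thickness. Both ends and both faces are alike. Lying flat it can only be taken across its width; leaned on one short end over the pan's rim it can be pinched by the raised end.
- pan: Stainless rinse pan, fixed, 325 mm long (its y) by 176 mm wide (its x) over its flat rim (14 mm wide on the long sides, 3 mm thick); top of the rim 78 mm above the bench, strong enough to prop a plate on. Clear inside 300 x 150 mm. Origin at bench level under its centre.
- pan_shelf (a point): Centre of the top of the level light-blue slotted drain shelf inside the pan, 40 mm above the bench, so the pan's rim stands 38 mm above it. The plate lies on it, roughly along the pan's length.
- pan_mat (a point): A point on the blue-green silicone mat (fixed, 400 mm along the pan's x, 360 mm along its y, 3 mm thick) under the pan: in the middle of the 112 mm strip that shows beyond the rim on the pan's +x side; the same shows on the -x side. The mat grips: the foot of a plate propped over the rim at about 45 to 55 degrees does not slip on it. Axes as the pan's.
- stand_back: Back sheet and ledge of the steel drying stand, fixed. Origin in their inside corner, at the middle of the empty place; z up along the back (leaning 20 degrees from vertical, away from the ledge side), x its outward normal, y along the ledge. Front face: plane x = 0. Ledge: plane z = 0, 34 mm deep, square to the back, with a lip 8 mm high. 216 mm wide. A plate flat on it has its centre at x 3 mm, z 75 mm.
- stand_top (a point): Middle of the top edge of the stand's 3 mm back sheet, 95 mm up the back from the ledge: a leaned plate stands 55 mm above it, leaving room for a finger behind its top end. Two thin struts (8 mm) run from just under it to the base behind. Axes as the stand back's.
- dry_plate_a: A plate like the first, already drying in the place 67 mm along the stand's +y, leaning loose on its short end; bystander. Origin at its centre. The clear gap between the two drying plates is 78 mm, so fingers fit in front of and behind the middle plate's top end, but not beside it.
- dry_plate_b: A plate like the first, already drying in the place 67 mm along the stand's -y, leaning loose on its short end; bystander. Origin at its centre.
- jar: Amber glass jar of yellow capsules, 68 mm across, 106 mm tall, standing loose on the bench in front of the stand; bystander. Origin under its foot.
- stopper: Amber glass stopper of the jar, a 60 mm disc on a plug, 34 mm tall, standing loose on the bench in front of the stand; bystander. Origin under its foot.
Things that resemble listed ones, but are neither listed nor needed, are in the scene too. What is shaped like the plate but red is not meant.

How it is judged:
At the end, for the whole second after the job is handed in: Released and still in the middle place on one short end: centre within 14 mm of the middle, 69-81 mm up from the ledge, at most 10 mm out from the back; face and length within 0.12 rad of the back. Drying plates moved under 15 mm, jar and stopper under 30 mm (x of plate in the frame of stand_back between 0 and 0.01 m and y of plate in the frame of stand_back between -0.014 and 0.014 m and z of plate in the frame of stand_back between 0.069 and 0.081 m and angle between the z axis of plate and the x axis of stand_back, either way round below 0.12 rad and angle between the x axis of plate and the z axis of stand_back, either way round below 0.12 rad and linear speed of plate below 0.01 m/s and distance of each of dry_plate_a, dry_plate_b from where it was at the start of the episode below 0.015 m and distance of each of jar, stopper from where it was at the start of the episode below 0.03 m); the robot touches nothing.
It fails at once if a drying plate is knocked over or pushed away (its centre moves more than 30 mm) (distance of any of dry_plate_a, dry_plate_b from where it was at the start of the episode above 0.03 m).
It fails at once if the jar is tipped by more than 0.35 rad (angle between jar's own z axis and vertical above 0.35 rad).
It fails at once if the stopper is tipped by more than 0.6 rad (angle between stopper's own z axis and vertical above 0.6 rad).
It also fails if it takes over 61 s, if anything falls off the work surface, if the arm or the gripper's body presses on something with over 40 N, if the wrist force passes 120 N, or if a joint passes its speed limit or range.

ROBOT

A 7-joint arm with a two-finger parallel gripper is mounted at the origin on the work surface. World frame = base frame: x ahead of the robot, y to its left, z up, the work surface at z = 0. Lengths are in m, angles in rad, forces in N, time in s.
With the tool pointing down it reaches from about 0.4 to 0.85 m from the base axis. Payload 4.5 kg.
Tool frame: the origin (TCP) lies at the very end of the fingers, on their centre line; the grasp point (between the pads) lies grip_depth behind it (grip_depth is the distance from the TCP to the grasp point, in m); z points along the fingers, y is the line along which they close (so a half turn about z gives the same grasp; the last joint's range is limited). The gripper opens to 85 mm and grips with 20 to 120 N. Pads are 22 mm wide; open, the fingers measure 114 mm over their backs; the gripper's body (76 mm by 85 mm) begins 54 mm behind the grasp point. The pads swing forward as they close: fully open they stand 13 mm farther back than shut.
Start: joints at [1.343, 0.689, -0.195, 1.565, 0.157, 0.902, -0.215], TCP at [0.162, -0.604, 0.231] pointing down, gripper open.
Joint ranges: [-3.01, 3.01], [-0.46, 2.08], [-1.47, 1.51], [0.13, 2.56], [-1, 4.14], [0.04, 2.09], [-2.66, 2.66]. Speed limits (rad/s): [2.57, 2.57, 3.14, 3.14, 3.14, 3.14, 3.14].

INTERFACE

Orientations are given as a rotation vector (axis times angle).
In Python, from rig import get_obs, camera, finish_job, grip_depth gives the robot as it stands.
- The arm moves only by the tool arm_command, never from a script. Its argument "motion" is a list of rows, each an object with "travel": the shift along the tool's x, y, z in m, a list of three; "rot": the turn, a rotation vector about the tool's x, y, z in rad, a list of three; "claw": the opening, from -1 (shut) to 1 (fully open). In form: [{"travel": [x, y, z], "rot": [ax, ay, az], "claw": claw}, ...]. A call has 1 to 12 rows; each row shifts and turns the commanded pose from where the row before left it, along the tool's axes as they then stand; what a row does not reach is not made up. A row lasts 1/12 s, in which the tool goes at most 41.7 mm and 7.16 degrees, less where a joint would pass 70% of its speed; a pose out of reach is approached as far as the arm can. A call is refused whole if a number of a shift passes 0.0417 or a number of a turn 0.125, either way. A call with a gripper value outside its range is refused whole. The fingers move at their own pace and stop on an object; "squeeze" is the grip in N (left out, the last holds). Time passes only in rows, so rows that do not move let the fingers close. It gives the time, the measured TCP pose, the force, the opening and the grip force at its end, in the units of the state.
- get_obs(): the state, without advancing time (a new reading comes with each control period).
- camera(name): name is "side" or "top"; returns a dict with "image" (480x640x3 uint8, red, green, blue), "vertical_fov" (degrees; the focal length in pixels is half the picture's height over the tangent of half this angle, whatever the lens; pixels are square), "cx", "cy" (the principal point, pixels), "eye" and "rotation" of the camera in the world. Camera axes: x right, y down, z forward; pixel columns grow to the right and rows downward; lengths in m; the calibration is good to about 2 mm. A picture is of the moment at which its call begins. There is no depth.
- finish_job(): hands the job in; it is judged then, once.
The state is a dict: "t": time; "qpos": joint angles; "dq": joint speeds; "joint_efforts": joint torques, N m; "position": TCP position; "tool_rot": TCP orientation; "contact_force": force on the tool from outside, world axes, zero at the start; "ft_torque": the same for the moment, N m; "grip_width": finger opening in m; "grasp_force": force on a finger pad.
Only numpy, scipy, OpenCV 4.12 (cv2) and the standard library are available. Lean on these libraries where they do the work, as an engineer would, in place of code of your own. Each camera call takes 0.05 s, during which the arm holds its last target. There are 200 camera calls.

## Working session

There is one attempt and no reset: what is moved stays moved. The work goes in short steps, Python scripts to look and compute and a tool call to move; the robot and the scene stay as the last step left them, time stands still between calls to the robot, and variables do not carry over. Pictures are saved under pics/ and viewed, at most 10 in all, crops included, and the job is handed in when it is done.

Besides the shell and the picture viewer there is one more tool, called after "Request:" by a JSON object that holds its "name" and its "arguments". arm_command: Moves the arm, as the interface text tells. Its arguments: {"type":"object","properties":{"motion":{"type":"array"},"squeeze":{"type":"number"}},"required":["motion"]}

```bash
ls; mkdir -p pics; cat > h.py <<'E'
import numpy as np, cv2
from scipy.spatial.transform import Rotation as R
from rig import get_obs, camera, finish_job, grip_depth
def snap(n,f):
    c=camera(n); cv2.imwrite('pics/'+f,c['image'][:,:,::-1]); np.save('pics/'+f[:-4]+'.npy',c,allow_pickle=True); return c
def load(f): return np.load('pics/'+f+'.npy',allow_pickle=True).item()
def ray(c,u,v):
    f=240/np.tan(np.radians(c['vertical_fov'])/2)
    d=np.array(c['rotation'])@np.array([(u-c['cx'])/f,(v-c['cy'])/f,1]); return np.array(c['eye']),d/np.linalg.norm(d)
def onz(c,u,v,z):
    e,d=ray(c,u,v); return e+d*(z-e[2])/d[2]
def proj(c,p):
    f=240/np.tan(np.radians(c['vertical_fov'])/2)
    q=np.array(c['rotation']).T@(np.array(p)-np.array(c['eye'])); return np.array([c['cx']+f*q[0]/q[2],c['cy']+f*q[1]/q[2]])
def tri(c1,p1,c2,p2):
    e1,d1=ray(c1,*p1); e2,d2=ray(c2,*p2)
    t=np.linalg.lstsq(np.c_[d1,-d2],e2-e1,rcond=None)[0]
    a=e1+t[0]*d1;b=e2+t[1]*d2; return (a+b)/2,np.linalg.norm(a-b)
E
python3 - <<'E'
from h import *
np.set_printoptions(precision=4,suppress=True)
a=snap('top','t0.png');b=snap('side','s0.png')
for c in(a,b): print({k:c[k] for k in c if k!='image'})
o=get_obs();print(o,grip_depth)
E
```

```text
pics
{'vertical_fov': 55.257270713972616, 'cx': 323.88898657404303, 'cy': 227.89393741248102, 'eye': array([ 0.2306, -0.0925,  1.1227]), 'rotation': array([-2.0816,  2.1289, -0.2346])}
{'vertical_fov': 50.03891446889127, 'cx': 319.1147382565919, 'cy': 243.50669679070396, 'eye': array([0.1369, 0.8012, 1.0499]), 'rotation': array([-0.4376,  2.7459, -1.1267])}
{'t': 0.1, 'qpos': array([ 1.3428,  0.6899, -0.1945,  1.5662,  0.1574,  0.9025, -0.2151]), 'dq': array([ 0.0006, -0.0031, -0.0006, -0.0019,  0.    , -0.001 , -0.0004]), 'joint_efforts': array([ -0.0049, -54.0602,  -1.2723, -15.8987,   0.0093,   0.0044,
         0.    ]), 'position': array([ 0.1615, -0.6032,  0.2305]), 'tool_rot': array([-3.1131, -0.41  ,  0.0006]), 'contact_force': array([-0.2649,  0.6499,  0.0964]), 'ft_torque': array([0.0044, 0.0017, 0.0223]), 'grasp_force': 0.0, 'grip_width': 0.0855131251578097} 0.0187
```

```bash
sed -i "s/np.array(c\['rotation'\])/R.from_rotvec(c['rotation']).as_matrix()/g" h.py; grep -c from_rotvec h.py
```

```text
2
```

View pics/t0.png

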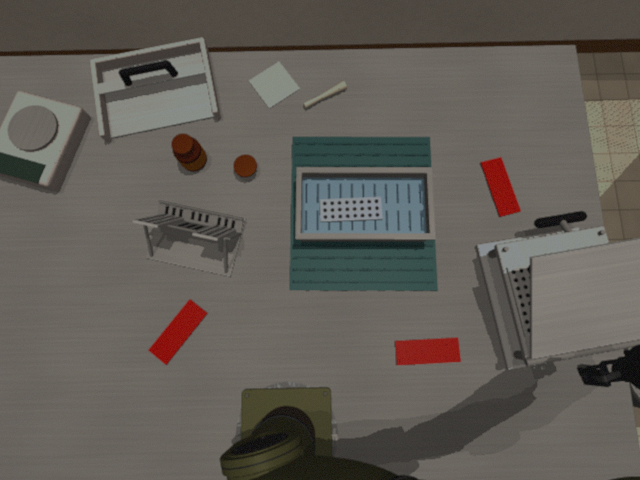

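View pics/s0.png

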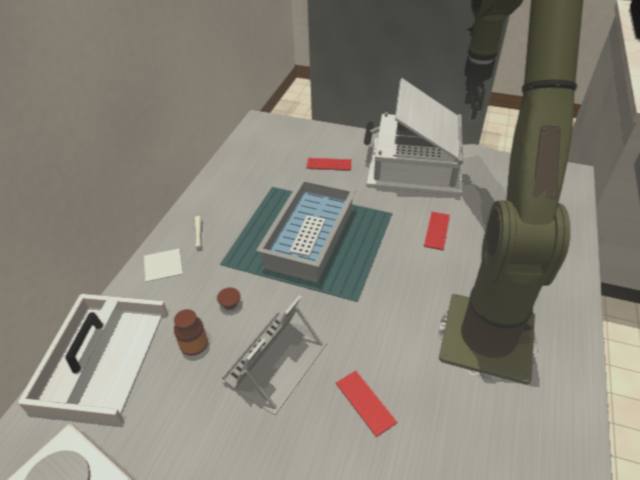

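The top view shows the pan around (365,205) with the holed plate on its shelf at (351,209). The stand is at (195,225) with its ledge facing +x, the jar at (188,152) and the stopper at (245,166). In the side view the plate is at (308,236) and the stand at (270,345).

Candidates for the plate: 
- Red blanks at (500,187), (178,332) and (428,351): excluded by colour.
- Holed sheet in the right-hand box at (520,300): not in the pan.
- The two plates on the stand: already drying.
- Bare holed plate at (351,209): fits the description, so this is the one.

I'll confirm it with an enlarged crop.

```bash
python3 - <<'E'
from h import *
a=load('t0');b=load('s0')
def crop(c,x,y,w,h,s): return cv2.resize(c['image'][y:y+h,x:x+w,::-1],None,fx=s,fy=s,interpolation=cv2.INTER_CUBIC)
t=np.hstack([crop(a,285,130,160,120,2.5),crop(a,120,190,160,120,2.5)])
u=np.hstack([crop(b,250,170,160,120,2.5),crop(b,205,285,160,120,2.5)])
cv2.imwrite('pics/c0.png',np.vstack([t,u]))
# plate mask in top: bright & low saturation inside pan
im=a['image'];hsv=cv2.cvtColor(im,cv2.COLOR_RGB2HSV)
roi=np.zeros(im.shape[:2],np.uint8);roi[180:236,305:428]=1
m=((hsv[...,1]<45)&(hsv[...,2]>110)).astype(np.uint8)*roi
m=cv2.morphologyEx(m,cv2.MORPH_CLOSE,np.ones((5,5)))
n,l,s,_=cv2.connectedComponentsWithStats(m);i=1+s[1:,4].argmax();print(s[i])
cs,_=cv2.findContours((l==i).astype(np.uint8),0,2);r=cv2.minAreaRect(max(cs,key=cv2.contourArea));p=cv2.boxPoints(r)
w=np.array([onz(a,*q,.046) for q in p]);print(p,w.round(4),np.linalg.norm(np.diff(w,axis=0),axis=1),w.mean(0))
# mat corners
g=((abs(hsv[...,0].astype(int)-85)<12)&(hsv[...,1]>80)).astype(np.uint8)
g=cv2.morphologyEx(g,cv2.MORPH_OPEN,np.ones((3,3)))
n,l,s,_=cv2.connectedComponentsWithStats(g)
pts=np.vstack([np.argwhere(l==k)[:,::-1] for k in range(1,n) if s[k,4]>1000]).astype(np.float32)
r=cv2.minAreaRect(pts);p=cv2.boxPoints(r);w=np.array([onz(a,*q,.003) for q in p]);print('mat',p,w.round(4),np.linalg.norm(np.diff(w,axis=0),axis=1),w.mean(0))
E
```

```text
[ 319  196   64   26 1424]
[[318.76505 198.47809]
 [381.31137 195.81653]
 [382.3118  219.32715]
 [319.76547 221.98871]] [[ 0.546  -0.0859  0.046 ]
 [ 0.5492 -0.2389  0.046 ]
 [ 0.4901 -0.2384  0.046 ]
 [ 0.4869 -0.0871  0.046 ]] [0.15303682 0.05915649 0.15126934] [ 0.51805026 -0.16256295  0.046     ]
mat [[293. 138.]
 [429. 138.]
 [429. 166.]
 [293. 166.]] [[ 0.7247 -0.0215  0.003 ]
 [ 0.7165 -0.3773  0.003 ]
 [ 0.6392 -0.3717  0.003 ]
 [ 0.6472 -0.0209  0.003 ]] [0.35596081 0.07754103 0.35093431] [ 0.68191176 -0.19784224  0.003     ]
```

View pics/c0.png

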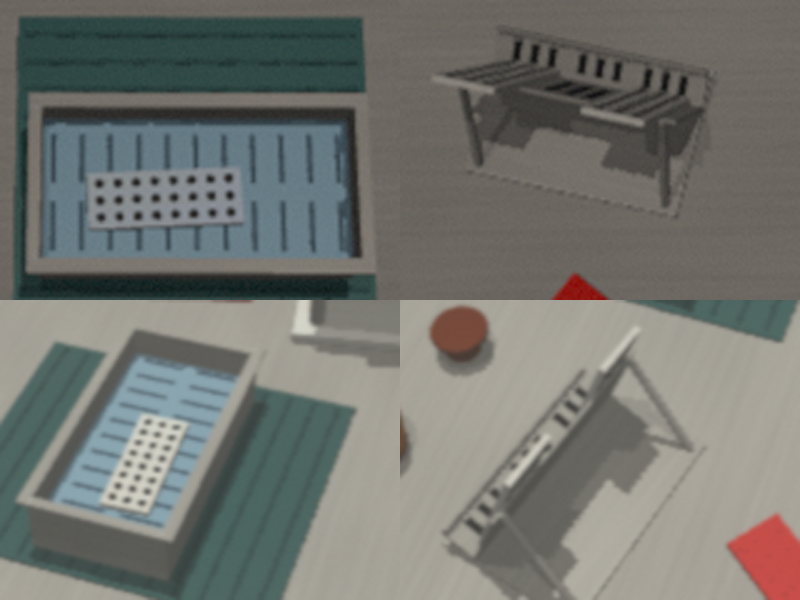

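The crop confirms the plate: bare aluminium, 3×8 holes, lying in the pan at about (351,209). It measures 153×59 mm against the true 150×56. The drying plates' top ends are at top-view pixels (133,221)-(157,226) and (193,234)-(217,239).

```bash
python3 - <<'E'
from h import *
np.set_printoptions(precision=4,suppress=True)
a=load('t0');b=load('s0')
for q in [(296.2,167.2),(432.2,167.2),(435.8,238.8),(295.8,239.6)]: print('rim',onz(a,*q,.078))
P=[]
for p,q in [((133.2,221.2),(247,359.8)),((157.2,226),(265,341)),((192.8,234),(283.8,315.8)),((217.2,238.8),(300.2,297))]:
    x,e=tri(a,p,b,q);P.append(x);print('top',x,e)
P=np.array(P);print(np.linalg.norm(np.diff(P,axis=0),axis=1),P.mean(0))
# lip line triangulation (ends)  top (160,201.2),(244.8,218.8); side crop (445,535)->(223,379) & (583,372)->(278.2,313.8)
for p,q in [((160,201.2),(223,379)),((244.8,218.8),(278.2,313.8))]: print('lip',*tri(a,p,b,q))
d=P[:2].mean(0)-P[2:].mean(0);print('yaw of y',np.degrees(np.arctan2(d[1],d[0])),np.linalg.norm(d))
# jar, stopper
print(onz(a,181,143,.106),onz(a,245,166,.03))
E
```

```text
rim [ 0.6161 -0.0333  0.078 ]
rim [ 0.6086 -0.3605  0.078 ]
rim [ 0.4331 -0.3558  0.078 ]
rim [ 0.4385 -0.0308  0.078 ]
top [0.4721 0.3183 0.1521] 0.0009739632138891975
top [0.4578 0.2652 0.1516] 0.005951292519404101
top [0.4426 0.1893 0.1461] 0.00036614102698198143
top [0.427  0.134  0.1526] 0.004503794145901541
[0.0551 0.0775 0.0579] [0.4499 0.2267 0.1506]
lip [0.5532 0.31   0.0214] 0.0036071892794949916
lip [0.5047 0.099  0.0151] 0.00367047495303889
yaw of y 76.96475273430428 0.1335927564590756
[0.6726 0.2377 0.106 ] [0.6399 0.0983 0.03  ]
```

Request:
{"name": "arm_command", "arguments": {"motion": [{"travel":[0.04,0,0],"rot":[0,0,0.125],"claw":1},{"travel":[0.04,0,0],"rot":[0,0,0.125],"claw":1},{"travel":[0.04,0,0],"rot":[0,0,0.125],"claw":1},{"travel":[0.04,0,0],"rot":[0,0,0.125],"claw":1}], "squeeze": 60}}

```text
t: 0.43
position: [0.3216, -0.5903, 0.2311]
tool_rot: [-3.116, 0.382, 0.001]
contact_force: [0.7, -1.4, -0.2]
grip_width: 0.0855
grasp_force: 0.0
```

Request:
{"name": "arm_command", "arguments": {"motion": [{"travel":[0,0,0],"rot":[0,0,0.118],"claw":1},{"travel":[0,0,0],"rot":[0,0,0.118],"claw":1},{"travel":[0,0,0],"rot":[0,0,0.118],"claw":1},{"travel":[0,0,0],"rot":[0,0,0.118],"claw":1},{"travel":[0,0,0],"rot":[0,0,0.118],"claw":1},{"travel":[0,0,0],"rot":[0,0,0.118],"claw":1},{"travel":[0,0,0],"rot":[0,0,0.118],"claw":1},{"travel":[0,0,0],"rot":[0,0,0.118],"claw":1},{"travel":[0,0,0],"rot":[0,0,0.118],"claw":1},{"travel":[0,0,0],"rot":[0,0,0.118],"claw":1},{"travel":[0,0,0],"rot":[0,0,0.118],"claw":1}]}}

```text
t: 1.35
position: [0.3198, -0.5915, 0.2307]
tool_rot: [-2.253, 2.189, 0.002]
contact_force: [-0.0, -0.2, -0.7]
grip_width: 0.0853
grasp_force: 0.0
```

Request:
{"name": "arm_command", "arguments": {"motion": [{"travel":[-0.031,-0.017,0.005],"rot":[0,0,0],"claw":1},{"travel":[-0.031,-0.017,0.005],"rot":[0,0,0],"claw":1},{"travel":[-0.031,-0.017,0.005],"rot":[0,0,0],"claw":1},{"travel":[-0.031,-0.017,0.005],"rot":[0,0,0],"claw":1},{"travel":[-0.031,-0.017,0.005],"rot":[0,0,0],"claw":1},{"travel":[-0.031,-0.017,0.005],"rot":[0,0,0],"claw":1},{"travel":[-0.031,-0.017,0.005],"rot":[0,0,0],"claw":1},{"travel":[-0.031,-0.017,0.005],"rot":[0,0,0],"claw":1},{"travel":[-0.031,-0.017,0.005],"rot":[0,0,0],"claw":1},{"travel":[-0.031,-0.017,0.005],"rot":[0,0,0],"claw":1},{"travel":[-0.031,-0.017,0.005],"rot":[0,0,0],"claw":1},{"travel":[-0.031,-0.017,0.005],"rot":[0,0,0],"claw":1}]}}

```text
t: 2.35
position: [0.5111, -0.2113, 0.1708]
tool_rot: [2.26, -2.182, -0.001]
contact_force: [1.1, 0.0, -0.2]
grip_width: 0.085
grasp_force: 0.0
```

```bash
cat >> h.py <<'E'
def down(yaw,tilt=0):
    "tool x at world yaw(deg), pointing down, then turned tilt(deg) about tool axis given"
    x=np.array([np.cos(np.radians(yaw)),np.sin(np.radians(yaw)),0]);z=np.array([0,0,-1.]);return np.c_[x,np.cross(z,x),z]
def go(p=None,M=None):
    "print turn (tool axes) to reach M, then travel (axes after turn) to reach p"
    o=get_obs();A=R.from_rotvec(o['tool_rot']).as_matrix()
    if M is None: M=A
    print('t',round(o['t'],2),'pos',o['position'].round(4),'q',o['qpos'].round(2),'turn',R.from_matrix(A.T@M).as_rotvec().round(4),'travel',None if p is None else (M.T@(np.array(p)-o['position'])).round(4))
E
python3 -c "
from h import *
go([.519,-.2145,.055],down(-88.8))"
```

```text
t 2.35 pos [ 0.5111 -0.2113  0.1708] q [ 0.1   0.71  0.36  1.86 -0.4   0.64 -2.41] turn [0.0006 0.0003 0.0138] travel [ 0.0034 -0.0078  0.1158]
```

Request:
{"name": "arm_command", "arguments": {"motion": [{"travel":[0.003,-0.007,0.015],"rot":[0,0,0.014],"claw":1},{"travel":[0,0,0.02],"rot":[0,0,0],"claw":1},{"travel":[0,0,0.02],"rot":[0,0,0],"claw":1},{"travel":[0,0,0.02],"rot":[0,0,0],"claw":1},{"travel":[0,0,0.02],"rot":[0,0,0],"claw":1},{"travel":[0,0,0.015],"rot":[0,0,0],"claw":1},{"travel":[0,0,0.01],"rot":[0,0,0],"claw":1},{"travel":[0,0,0.006],"rot":[0,0,0],"claw":1},{"travel":[0,0,0],"rot":[0,0,0],"claw":1},{"travel":[0,0,0],"rot":[0,0,0],"claw":1}]}}

```text
t: 3.18
position: [0.5181, -0.2161, 0.0456]
tool_rot: [-2.244, 2.199, -0.001]
contact_force: [-0.1, -0.1, -0.3]
grip_width: 0.0857
grasp_force: 0.0
```

Request:
{"name": "arm_command", "arguments": {"motion": [{"travel":[0,0,0.004],"rot":[0,0,0],"claw":1},{"travel":[0,0,0.004],"rot":[0,0,0],"claw":1},{"travel":[0,0,0],"rot":[0,0,0],"claw":1},{"travel":[0,0,0],"rot":[0,0,0],"claw":0.2},{"travel":[0,0,0],"rot":[0,0,0],"claw":0.2},{"travel":[0,0,0],"rot":[0,0,0],"claw":0.2},{"travel":[0,0,0],"rot":[0,0,0],"claw":0.2},{"travel":[0,0,0],"rot":[0,0,0],"claw":0.2},{"travel":[0,0,0],"rot":[0,0,0],"claw":0.2}], "squeeze": 60}}

```text
t: 3.93
position: [0.5181, -0.2159, 0.0382]
tool_rot: [-2.244, 2.198, -0.001]
contact_force: [-1.5, 0.5, 7.2]
grip_width: 0.0533
grasp_force: 61.9
```

Request:
{"name": "arm_command", "arguments": {"motion": [{"travel":[0,0,-0.005],"rot":[0,0,0],"claw":0.1},{"travel":[0,0,-0.01],"rot":[0,0,0],"claw":0.1},{"travel":[0,0,-0.02],"rot":[0,0,0],"claw":0.1},{"travel":[0,0,-0.025],"rot":[0,0,0],"claw":0.1},{"travel":[0,0,-0.025],"rot":[0,0,0],"claw":0.1},{"travel":[0,0,-0.025],"rot":[0,0,0],"claw":0.1},{"travel":[0,0,-0.02],"rot":[0,0,0],"claw":0.1},{"travel":[0,0,-0.01],"rot":[0,0,0],"claw":0.1},{"travel":[0,0,0],"rot":[0,0,0],"claw":0.1}], "squeeze": 80}}

```text
t: 4.68
position: [0.5191, -0.2166, 0.1797]
tool_rot: [-2.243, 2.197, -0.007]
contact_force: [-0.4, -0.2, -1.6]
grip_width: 0.0521
grasp_force: 84.0
```

```bash
python3 - <<'E'
from h import *
b=snap('side','s1.png')
o=get_obs();print(o['grip_width'],o['contact_force'],o['ft_torque'],o['position'])
u,v=proj(b,o['position']).astype(int);print(u,v)
cv2.imwrite('pics/c1.png',cv2.resize(b['image'][v-75:v+75,u-100:u+100,::-1],None,fx=3,fy=3,interpolation=cv2.INTER_CUBIC))
E
```

```text
0.05228198531283957 [-0.6901171   0.02477908 -1.45036745] [-0.08723899 -0.00325589  0.00520666] [ 0.51830565 -0.2159237   0.17807853]
311 185
```

View pics/c1.png

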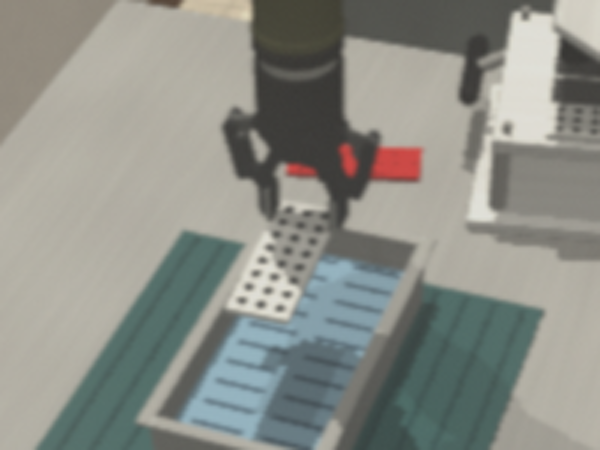

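The plate is held by its −y end. Next I turn it across the rim.

Request:
{"name": "arm_command", "arguments": {"motion": [{"travel":[0,0,0],"rot":[0,0,-0.06],"claw":0.1},{"travel":[0,0,0],"rot":[0,0,-0.123],"claw":0.1},{"travel":[0,0,0],"rot":[0,0,-0.123],"claw":0.1},{"travel":[0,0,0],"rot":[0,0,-0.123],"claw":0.1},{"travel":[0,0,0],"rot":[0,0,-0.123],"claw":0.1},{"travel":[0,0,0],"rot":[0,0,-0.123],"claw":0.1},{"travel":[0,0,0],"rot":[0,0,-0.123],"claw":0.1},{"travel":[0,0,0],"rot":[0,0,-0.123],"claw":0.1},{"travel":[0,0,0],"rot":[0,0,-0.123],"claw":0.1},{"travel":[0,0,0],"rot":[0,0,-0.123],"claw":0.1},{"travel":[0,0,0],"rot":[0,0,-0.123],"claw":0.1},{"travel":[0,0,0],"rot":[0,0,-0.123],"claw":0.1}]}}

```text
t: 5.73
position: [0.5168, -0.2153, 0.1755]
tool_rot: [-3.133, 0.205, 0.005]
contact_force: [0.7, -0.2, -1.1]
grip_width: 0.0523
grasp_force: 84.0
```

Request:
{"name": "arm_command", "arguments": {"motion": [{"travel":[0.01,0,0],"rot":[0,0,-0.123],"claw":0.1},{"travel":[0.02,0,0],"rot":[0,0,0],"claw":0.1},{"travel":[0.02,0,0],"rot":[0,0,0],"claw":0.1},{"travel":[0.02,0,0],"rot":[0,0,0],"claw":0.1},{"travel":[0.02,0,0],"rot":[0,0,0],"claw":0.1},{"travel":[0.02,0,0],"rot":[0,0,0],"claw":0.1},{"travel":[0.02,0,0],"rot":[0,0,0],"claw":0.1},{"travel":[0.01,0,0],"rot":[0,0,0],"claw":0.1},{"travel":[0,0,0],"rot":[0,0,0],"claw":0.1}]}}

```text
t: 6.48
position: [0.6592, -0.2176, 0.1748]
tool_rot: [-3.139, 0.02, 0.001]
contact_force: [0.2, -0.1, -1.5]
grip_width: 0.0525
grasp_force: 84.0
```

```bash
python3 -c "
from h import *
go([.663,-.21,.10],down(-1.2));print(get_obs()['contact_force'])"
```

```text
t 6.48 pos [ 0.6592 -0.2176  0.1748] q [ 0.28  0.84 -0.06  1.39  0.05  0.91 -1.37] turn [-0.0022  0.0006  0.0084] travel [ 0.0037 -0.0077  0.0748]
[ 0.20484141 -0.11539117 -1.53055382]
```

Request:
{"name": "arm_command", "arguments": {"motion": [{"travel":[0.003,0,0.01],"rot":[0,0,0.008],"claw":0.1},{"travel":[0,0,0.02],"rot":[0,0,0],"claw":0.1},{"travel":[0,0,0.02],"rot":[0,0,0],"claw":0.1},{"travel":[0,0,0.02],"rot":[0,0,0],"claw":0.1},{"travel":[0,0,0.015],"rot":[0,0,0],"claw":0.1},{"travel":[0,0,0.006],"rot":[0,0,0],"claw":0.1}]}}

```text
t: 6.98
position: [0.6569, -0.2186, 0.0821]
tool_rot: [-3.139, 0.036, 0.012]
contact_force: [0.0, -0.2, -1.5]
grip_width: 0.0524
grasp_force: 84.0
```

Request:
{"name": "arm_command", "arguments": {"motion": [{"travel":[0,0,0.005],"rot":[0,0,0],"claw":0.1},{"travel":[0,0,0.005],"rot":[0,0,0],"claw":0.1},{"travel":[0,0,0.005],"rot":[0,0,0],"claw":0.1},{"travel":[0,0,0.005],"rot":[0,0,0],"claw":0.1}], "squeeze": 20}}

```text
t: 7.32
position: [0.661, -0.2193, 0.0684]
tool_rot: [3.141, -0.036, 0.001]
contact_force: [-2.6, 3.0, 12.9]
grip_width: 0.0525
grasp_force: 84.9
```

Request:
{"name": "arm_command", "arguments": {"motion": [{"travel":[0,0,0],"rot":[0,0,0],"claw":0.2},{"travel":[0,0,0],"rot":[0,0,0],"claw":0.2},{"travel":[0,0,0],"rot":[0,0,0],"claw":0.2}], "squeeze": 20}}

```text
t: 7.57
position: [0.6613, -0.2193, 0.0688]
tool_rot: [3.141, -0.036, 0.002]
contact_force: [-2.5, 1.0, 9.5]
grip_width: 0.0522
grasp_force: 85.0
```

Request:
{"name": "arm_command", "arguments": {"motion": [{"travel":[0,0,0.003],"rot":[0,0,0],"claw":0.22},{"travel":[0,0,0.003],"rot":[0,0,0],"claw":0.23},{"travel":[0,0,0.003],"rot":[0,0,0],"claw":0.24}], "squeeze": 20}}

```text
t: 7.82
position: [0.6626, -0.2194, 0.0605]
tool_rot: [3.141, -0.035, 0.007]
contact_force: [-0.3, -2.1, 7.4]
grip_width: 0.0533
grasp_force: 68.0
```

Request:
{"name": "arm_command", "arguments": {"motion": [{"travel":[0,0,0.004],"rot":[0,0,0],"claw":0.25},{"travel":[0,0,0.004],"rot":[0,0,0],"claw":0.26},{"travel":[0,0,0.004],"rot":[0,0,0],"claw":0.265},{"travel":[0,0,0.004],"rot":[0,0,0],"claw":0.265}]}}

```text
t: 8.15
position: [0.6628, -0.2196, 0.0436]
tool_rot: [3.14, -0.035, 0.007]
contact_force: [0.2, 0.4, 5.2]
grip_width: 0.0544
grasp_force: 40.3
```

```bash
python3 - <<'E'
from h import *
b=snap('side','s2.png')
o=get_obs();print(o['grip_width'],o['grasp_force'],o['contact_force'],o['ft_torque'],o['position'])
u,v=proj(b,[.63,-.2,.08]).astype(int);print(u,v)
cv2.imwrite('pics/c2.png',cv2.resize(b['image'][v-75:v+75,u-100:u+100,::-1],None,fx=3,fy=3,interpolation=cv2.INTER_CUBIC))
E
```

```text
0.054291526122806584 39.893547892570496 [ 1.72614962 -0.77023536  3.1055855 ] [-0.02274685 -0.18742423 -0.0109252 ] [ 0.66248927 -0.21953882  0.04262329]
273 208
```

View pics/c2.png

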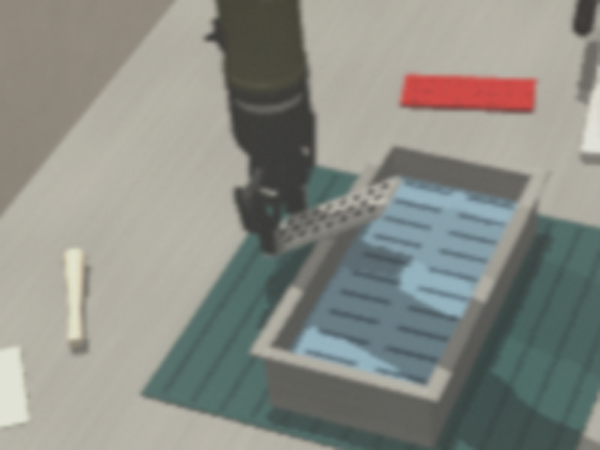

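The plate is pivoting over the rim as planned: its foot end is at the fingers, crop (270,245), and its raised end at (390,190). I'll keep lowering.

Request:
{"name": "arm_command", "arguments": {"motion": [{"travel":[0,0,0.004],"rot":[0,0,0],"claw":0.265},{"travel":[0,0,0.004],"rot":[0,0,0],"claw":0.265},{"travel":[0,0,0.004],"rot":[0,0,0],"claw":0.265},{"travel":[0,0,0.004],"rot":[0,0,0],"claw":0.265},{"travel":[0,0,0.003],"rot":[0,0,0],"claw":0.265},{"travel":[0,0,0.002],"rot":[0,0,0],"claw":0.265}]}}

```text
t: 8.7
position: [0.6609, -0.219, 0.0198]
tool_rot: [-3.141, 0.035, -0.0]
contact_force: [2.0, -0.2, 1.8]
grip_width: 0.054
grasp_force: 38.3
```

Request:
{"name": "arm_command", "arguments": {"motion": [{"travel":[0,0,0.002],"rot":[0,0,0],"claw":0.265},{"travel":[0,0,0.002],"rot":[0,0,0],"claw":0.265},{"travel":[0,0,0.001],"rot":[0,0,0],"claw":0.265},{"travel":[0,0,0],"rot":[0,0,0],"claw":0.265}]}}

```text
t: 9.03
position: [0.6608, -0.219, 0.0149]
tool_rot: [-3.141, 0.035, 0.0]
contact_force: [2.0, 0.4, 2.1]
grip_width: 0.0546
grasp_force: 37.8
```

Request:
{"name": "arm_command", "arguments": {"motion": [{"travel":[0,0,0],"rot":[0,0,0],"claw":0.3},{"travel":[0,0,0],"rot":[0,0,0],"claw":0.35},{"travel":[0,0,0],"rot":[0,0,0],"claw":0.45},{"travel":[0,0,0],"rot":[0,0,0],"claw":0.6},{"travel":[0,0,0],"rot":[0,0,0],"claw":0.8},{"travel":[0,0,0],"rot":[0,0,0],"claw":1},{"travel":[0,0,0],"rot":[0,0,0],"claw":1}]}}

```text
t: 9.62
position: [0.6606, -0.2192, 0.0153]
tool_rot: [3.141, -0.035, -0.0]
contact_force: [-0.1, 0.2, -0.1]
grip_width: 0.0854
grasp_force: 0.0
```

Request:
{"name": "arm_command", "arguments": {"motion": [{"travel":[0,0,-0.01],"rot":[0,0,0],"claw":1},{"travel":[0,0,-0.02],"rot":[0,0,0],"claw":1},{"travel":[0,0,-0.03],"rot":[0,0,0],"claw":1},{"travel":[0,0,-0.04],"rot":[0,0,0],"claw":1},{"travel":[0,0,-0.04],"rot":[0,0,0],"claw":1},{"travel":[0,0,-0.04],"rot":[0,0,0],"claw":1},{"travel":[-0.03,0,-0.02],"rot":[0,0,0],"claw":1},{"travel":[-0.03,0,-0.02],"rot":[0,0,0],"claw":1},{"travel":[-0.04,0,0],"rot":[0,0,0.12],"claw":1},{"travel":[-0.04,0,0],"rot":[0,0,0.12],"claw":1}]}}

```text
t: 10.45
position: [0.5207, -0.2125, 0.2377]
tool_rot: [3.112, -0.421, 0.008]
contact_force: [-0.4, 0.1, 0.0]
grip_width: 0.0856
grasp_force: 0.0
```

```bash
python3 - <<'E'
from h import *
b=snap('side','s3.png');a=snap('top','t3.png')
u,v=proj(b,[.63,-.2,.08]).astype(int);u2,v2=proj(a,[.63,-.2,.08]).astype(int)
f=lambda c,u,v:c['image'][v-50:v+50,u-66:u+67,::-1]
print(u-66,v-50,u2-66,v2-50)
cv2.imwrite('pics/c3.png',cv2.resize(np.hstack([f(b,u,v),f(a,u2,v2)]),None,fx=3,fy=3,interpolation=cv2.INTER_CUBIC))
go()
E
```

```text
207 158 299 109
t 10.55 pos [ 0.5092 -0.2101  0.2345] q [ 0.3   0.59  0.    1.78  0.    0.79 -1.53] turn [0. 0. 0.] travel None
```

View pics/c3.png

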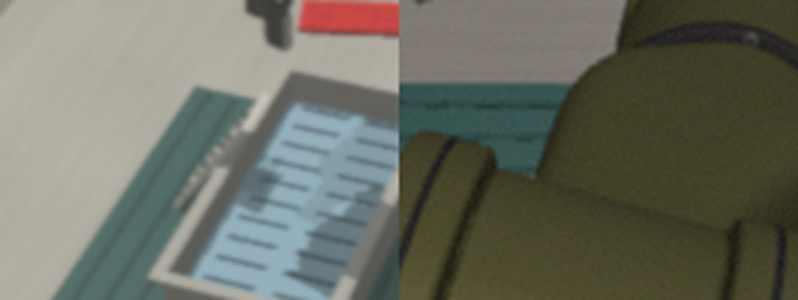

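The raised end isn't visible. The plate shows only as a thin strip at side-view pixels (267,226)-(289,198), along the pan's outer wall. I'll clear the arm and look again.

Request:
{"name": "arm_command", "arguments": {"motion": [{"travel":[-0.02,0.03,0],"rot":[0,0,0],"claw":1},{"travel":[-0.02,0.03,0],"rot":[0,0,0],"claw":1},{"travel":[-0.02,0.03,0],"rot":[0,0,0],"claw":1},{"travel":[-0.02,0.03,0],"rot":[0,0,0],"claw":1},{"travel":[-0.02,0.03,0],"rot":[0,0,0],"claw":1},{"travel":[-0.02,0.03,0],"rot":[0,0,0],"claw":1},{"travel":[-0.02,0.03,0],"rot":[0,0,0],"claw":1},{"travel":[0,0.03,0],"rot":[0,0,0],"claw":1},{"travel":[0,0.03,0],"rot":[0,0,0],"claw":1},{"travel":[0,0.03,0],"rot":[0,0,0],"claw":1}]}}

```text
t: 11.38
position: [0.3074, -0.4662, 0.2363]
tool_rot: [3.114, -0.411, 0.001]
contact_force: [1.4, -0.6, -0.6]
grip_width: 0.0858
grasp_force: 0.0
```

```bash
python3 - <<'E'
from h import *
b=snap('side','s4.png');a=snap('top','t4.png')
u,v=267+10,208;u2,v2=370,165
f=lambda c,u,v:c['image'][v-75:v+75,u-66:u+67,::-1]
print(u-66,v-75,u2-66,v2-75)
cv2.imwrite('pics/c4.png',cv2.resize(np.hstack([f(b,u,v),f(a,u2,v2)]),None,fx=3,fy=3,interpolation=cv2.INTER_CUBIC))
go()
E
```

```text
211 133 304 90
t 11.48 pos [ 0.3053 -0.4706  0.2362] q [ 0.93  0.59 -0.04  1.77  0.03  0.78 -0.96] turn [0. 0. 0.] travel None
```

View pics/c4.png

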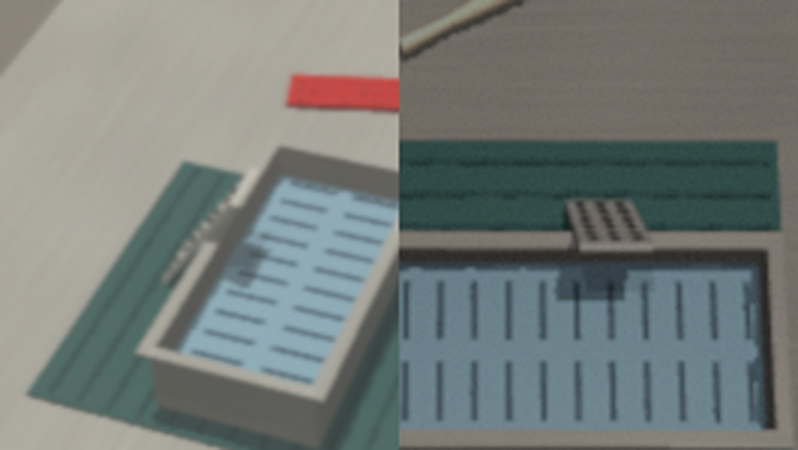

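It is propped: its top end is over the rim at top-view pixels (363,173)-(388,173), and its foot is on the mat at (359,157)-(381,156). It is seen edge-on in the side view. I'll work out the angle.

```bash
python3 - <<'E'
from h import *
from scipy.optimize import brentq
a=load('t4')
fl,fr=onz(a,359.3,156.7,.003),onz(a,381,156,.003);f=(fl+fr)/2
def top(z): return (onz(a,363.3,173.3,z)+onz(a,388.3,173.3,z))/2
for z in np.arange(.085,.15,.01): print(z.round(3),top(z).round(4),np.linalg.norm(top(z)-f).round(4),np.degrees(np.arctan2(z-.003,np.hypot(*(top(z)-f)[:2]))).round(1))
print(fl,fr,onz(a,363.3,173.3,.12)-onz(a,388.3,173.3,.12))
h=(abs(f[0]-.612));print(f)
b=load('s4')
E
```

```text
0.085 [ 0.5938 -0.2232  0.085 ] 0.1113 47.4
0.095 [ 0.5903 -0.222   0.095 ] 0.1211 49.4
0.105 [ 0.5868 -0.2207  0.105 ] 0.131 51.1
0.115 [ 0.5833 -0.2195  0.115 ] 0.1411 52.5
0.125 [ 0.5798 -0.2182  0.125 ] 0.1512 53.8
0.135 [ 0.5763 -0.2169  0.135 ] 0.1614 54.9
0.145 [ 0.5728 -0.2157  0.145 ] 0.1716 55.8
[ 0.66877437 -0.19293599  0.003     ] [ 0.66941808 -0.24927291  0.003     ] [0.00130937 0.05753832 0.        ]
[ 0.66909623 -0.22110445  0.003     ]
```

```bash
cat >> h.py <<'E'
def lean(yaw,ang):
    "tool x at world yaw, tool z pointing along (yaw-90) heading, ang deg below horizontal"
    y,g=np.radians(yaw),np.radians(ang);x=np.array([np.cos(y),np.sin(y),0]);h=np.array([np.sin(y),-np.cos(y),0])
    z=np.cos(g)*h-np.sin(g)*np.array([0,0,1]);return np.c_[x,np.cross(z,x),z]
E
python3 - <<'E'
from h import *
go([.53,-.218,.20],down(88.8)); go([.53,-.218,.20],lean(88.8,53.5))
A=down(88.8);print((R.from_matrix(A.T@lean(88.8,53.5))).as_rotvec())
E
```

```text
t 11.48 pos [ 0.3053 -0.4706  0.2362] q [ 0.93  0.59 -0.04  1.77  0.03  0.78 -0.96] turn [ 0.005   0.0041 -1.8194] travel [0.2573 0.2194 0.0362]
t 11.48 pos [ 0.3053 -0.4706  0.2362] q [ 0.93  0.59 -0.04  1.77  0.03  0.78 -0.96] turn [-0.4439  0.5808 -1.7481] travel [0.2573 0.1548 0.1596]
[-6.37045177e-01 -4.83524600e-20 -1.79388045e-18]
```

Request:
{"name": "arm_command", "arguments": {"motion": [{"travel":[0,0,0],"rot":[0,0,-0.121],"claw":0.3},{"travel":[0,0,0],"rot":[0,0,-0.121],"claw":0.3},{"travel":[0,0,0],"rot":[0,0,-0.121],"claw":0.3},{"travel":[0,0,0],"rot":[0,0,-0.121],"claw":0.3},{"travel":[0,0,0],"rot":[0,0,-0.121],"claw":0.3},{"travel":[0,0,0],"rot":[0,0,-0.121],"claw":0.3},{"travel":[0,0,0],"rot":[0,0,-0.121],"claw":0.3},{"travel":[0,0,0],"rot":[0,0,-0.121],"claw":0.3},{"travel":[0,0,0],"rot":[0,0,-0.121],"claw":0.3},{"travel":[0,0,0],"rot":[0,0,-0.121],"claw":0.3},{"travel":[0,0,0],"rot":[0,0,-0.121],"claw":0.3},{"travel":[0,0,0],"rot":[0,0,-0.121],"claw":0.3}]}}

```text
t: 12.48
position: [0.3084, -0.4643, 0.2359]
tool_rot: [2.595, 1.769, -0.001]
contact_force: [-0.1, -0.1, 1.1]
grip_width: 0.0552
grasp_force: 0.0
```

Request:
{"name": "arm_command", "arguments": {"motion": [{"travel":[0,0,0],"rot":[0,0,-0.122],"claw":0.1},{"travel":[0,0,0],"rot":[0,0,-0.122],"claw":0.1},{"travel":[0,0,0],"rot":[0,0,-0.122],"claw":0.1},{"travel":[0.03,0.024,0],"rot":[0,0,0],"claw":0.1},{"travel":[0.03,0.024,0],"rot":[0,0,0],"claw":0.1},{"travel":[0.03,0.024,0],"rot":[0,0,0],"claw":0.1},{"travel":[0.03,0.024,0],"rot":[0,0,0],"claw":0.1},{"travel":[0.03,0.024,0],"rot":[0,0,0],"claw":0.1},{"travel":[0.03,0.024,0],"rot":[0,0,0],"claw":0.1},{"travel":[0.03,0.024,0],"rot":[0,0,0],"claw":0.1},{"travel":[0.03,0.024,0],"rot":[0,0,0],"claw":0.1}]}}

```text
t: 13.4
position: [0.5048, -0.2256, 0.236]
tool_rot: [2.236, 2.205, -0.001]
contact_force: [0.3, -0.2, -0.6]
grip_width: 0.0471
grasp_force: 0.0
```

Request:
{"name": "arm_command", "arguments": {"motion": [{"travel":[0,0,0],"rot":[-0.106,0,0],"claw":0.1},{"travel":[0,0,0],"rot":[-0.106,0,0],"claw":0.1},{"travel":[0,0,0],"rot":[-0.106,0,0],"claw":0.1},{"travel":[0,0,0],"rot":[-0.106,0,0],"claw":0.1},{"travel":[0,0,0],"rot":[-0.106,0,0],"claw":0.1},{"travel":[0,0,0],"rot":[-0.106,0,0],"claw":0.1},{"travel":[0,0,0],"rot":[0,0,0],"claw":0.1}]}}

```text
t: 13.98
position: [0.4955, -0.233, 0.2301]
tool_rot: [1.998, 1.967, 0.405]
contact_force: [-0.2, 0.7, -0.1]
grip_width: 0.0469
grasp_force: 0.0
```

```bash
python3 - <<'E'
from h import *
go([.5967,-.219,.1015],lean(88.8,53.5)); print(get_obs()['grip_width'])
E
```

```text
t 13.98 pos [ 0.4955 -0.233   0.2301] q [ 0.82  0.53 -0.55  2.16  0.93  0.17 -0.52] turn [-0.2163  0.0114  0.0093] travel [0.0161 0.0046 0.1634]
0.04689034365010352
```

```bash
python3 - <<'E'
from h import *
T=lean(88.8,53.5);go(np.array([.5967,-.219,.1015])-.06*T[:,2])
E
```

```text
t 13.98 pos [ 0.4955 -0.233   0.2301] q [ 0.82  0.53 -0.55  2.16  0.93  0.17 -0.52] turn [0. 0. 0.] travel [0.0171 0.0268 0.0998]
```

Request:
{"name": "arm_command", "arguments": {"motion": [{"travel":[0.0034,0.0054,0.02],"rot":[0,0,0],"claw":0.1},{"travel":[0.0034,0.0054,0.02],"rot":[0,0,0],"claw":0.1},{"travel":[0.0034,0.0054,0.02],"rot":[0,0,0],"claw":0.1},{"travel":[0.0034,0.0054,0.02],"rot":[0,0,0],"claw":0.1},{"travel":[0.0034,0.0054,0.02],"rot":[0,0,0],"claw":0.1},{"travel":[0,0,0],"rot":[-0.054,0,0],"claw":0.1},{"travel":[0,0,0],"rot":[-0.054,0,0],"claw":0.1},{"travel":[0,0,0],"rot":[-0.054,0,0],"claw":0.1},{"travel":[0,0,0],"rot":[-0.054,0,0],"claw":0.1},{"travel":[0,0,0],"rot":[0,0,0],"claw":0.1}]}}

```text
t: 14.82
position: [0.5353, -0.223, 0.1647]
tool_rot: [1.909, 1.882, 0.535]
contact_force: [-0.5, 1.1, -0.5]
grip_width: 0.047
grasp_force: 0.0
```

```bash
python3 - <<'E'
from h import *
T=lean(88.8,53.5);go(np.array([.5967,-.219,.1015]),T)
go(np.array([.5967,-.219,.1015]))
E
```

```text
t 14.82 pos [ 0.5353 -0.223   0.1647] q [ 0.98  0.82 -0.9   2.26  2.19  0.49 -1.7 ] turn [-0.0716  0.007   0.0087] travel [0.0053 0.0116 0.0873]
t 14.82 pos [ 0.5353 -0.223   0.1647] q [ 0.98  0.82 -0.9   2.26  2.19  0.49 -1.7 ] turn [0. 0. 0.] travel [0.0058 0.0179 0.0862]
```

Request:
{"name": "arm_command", "arguments": {"motion": [{"travel":[0.0025,0.006,0.004],"rot":[-0.036,0.003,0.004],"claw":0.1},{"travel":[0.0025,0.006,0.004],"rot":[-0.036,0.003,0.004],"claw":0.1},{"travel":[0,0,0],"rot":[0,0,0],"claw":0.1},{"travel":[0,0,0],"rot":[0,0,0],"claw":0.1}]}}

```text
t: 15.15
position: [0.5526, -0.2176, 0.1662]
tool_rot: [1.868, 1.836, 0.601]
contact_force: [-0.4, -0.3, 0.3]
grip_width: 0.047
grasp_force: 0.0
```

```bash
python3 - <<'E'
from h import *
T=lean(88.8,53.5);go(np.array([.5967,-.219,.1015]),T)
go(np.array([.5967,-.219,.1015]))
E
```

```text
t 15.15 pos [ 0.5526 -0.2176  0.1662] q [ 1.01  0.88 -0.98  2.28  2.29  0.59 -1.78] turn [0.0006 0.0023 0.0049] travel [-0.0005 -0.003   0.0782]
t 15.15 pos [ 0.5526 -0.2176  0.1662] q [ 1.01  0.88 -0.98  2.28  2.29  0.59 -1.78] turn [0. 0. 0.] travel [-0.0003 -0.0031  0.0782]
```

Request:
{"name": "arm_command", "arguments": {"motion": [{"travel":[0,-0.003,0.01],"rot":[0,0,0.004],"claw":0.1},{"travel":[0,0,0.012],"rot":[0,0,0],"claw":0.1},{"travel":[0,0,0.012],"rot":[0,0,0],"claw":0.1},{"travel":[0,0,0.012],"rot":[0,0,0],"claw":0.1},{"travel":[0,0,0.012],"rot":[0,0,0],"claw":0.1},{"travel":[0,0,0.01],"rot":[0,0,0],"claw":0.1},{"travel":[0,0,0.008],"rot":[0,0,0],"claw":0.1},{"travel":[0,0,0],"rot":[0,0,0],"claw":0.1},{"travel":[0,0,0],"rot":[0,0,0],"claw":0.1}]}}

```text
t: 15.9
position: [0.5957, -0.2184, 0.1036]
tool_rot: [1.871, 1.831, 0.606]
contact_force: [0.4, 0.2, 1.0]
grip_width: 0.0469
grasp_force: 0.0
```

```bash
python3 - <<'E'
from h import *
T=lean(88.8,53.5);go(np.array([.5967,-.219,.1015]),T)
b=snap('side','s5.png');u,v=proj(b,[.59,-.22,.1]).astype(int)
cv2.imwrite('pics/c5.png',cv2.resize(b['image'][v-60:v+60,u-80:u+80,::-1],None,fx=4,fy=4,interpolation=cv2.INTER_CUBIC))
E
```

```text
t 15.9 pos [ 0.5957 -0.2184  0.1036] q [ 0.94  1.04 -0.95  2.19  2.37  0.67 -1.77] turn [ 0.0035  0.0012 -0.0002] travel [-0.0006 -0.0004  0.0023]
```

View pics/c5.png

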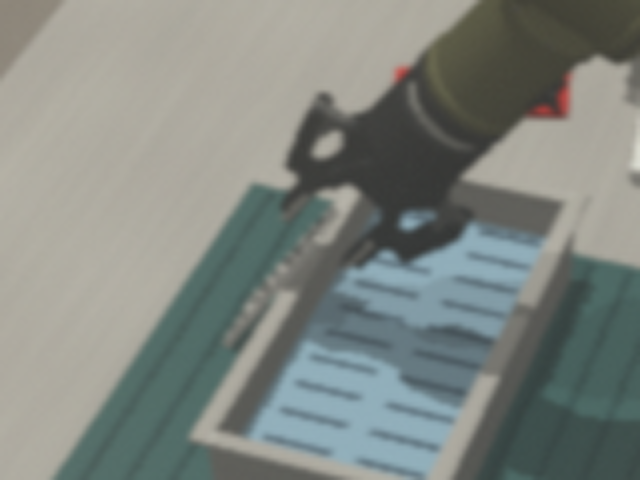

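The fingers straddle the raised end: plate top at crop (333,208), fingertips at (288,208) and (352,258), with about 25 mm of overlap. Closing now.

Request:
{"name": "arm_command", "arguments": {"motion": [{"travel":[0,0,0],"rot":[0,0,0],"claw":-0.2},{"travel":[0,0,0],"rot":[0,0,0],"claw":-0.5},{"travel":[0,0,0],"rot":[0,0,0],"claw":-0.8},{"travel":[0,0,0],"rot":[0,0,0],"claw":-1},{"travel":[0,0,0],"rot":[0,0,0],"claw":-1},{"travel":[0,0,0],"rot":[0,0,0],"claw":-1},{"travel":[0,0,0],"rot":[0,0,0],"claw":-1},{"travel":[0,0,0],"rot":[0,0,0],"claw":-1},{"travel":[0,0,0],"rot":[0,0,0],"claw":-1}], "squeeze": 50}}

```text
t: 16.7
position: [0.5957, -0.2188, 0.104]
tool_rot: [1.87, 1.83, 0.606]
contact_force: [0.1, -0.9, -0.1]
grip_width: 0.0056
grasp_force: 51.1
```

Request:
{"name": "arm_command", "arguments": {"motion": [{"travel":[0,-0.006,-0.008],"rot":[0,0,0],"claw":-1},{"travel":[0,-0.012,-0.016],"rot":[0,0,0],"claw":-1},{"travel":[0,-0.015,-0.02],"rot":[0,0,0],"claw":-1},{"travel":[0,-0.015,-0.02],"rot":[0,0,0],"claw":-1},{"travel":[0,-0.015,-0.02],"rot":[0,0,0],"claw":-1},{"travel":[0,-0.015,-0.02],"rot":[0,0,0],"claw":-1},{"travel":[0,-0.015,-0.02],"rot":[0,0,0],"claw":-1},{"travel":[0,-0.015,-0.02],"rot":[0,0,0],"claw":-1},{"travel":[0,0,0],"rot":[0,0,0],"claw":-1}], "squeeze": 60}}

```text
t: 17.45
position: [0.4329, -0.2189, 0.1532]
tool_rot: [1.879, 1.83, 0.608]
contact_force: [1.3, -0.4, -1.6]
grip_width: 0.0047
grasp_force: 90.6
```

```bash
cat >> h.py <<'E'
O=np.array([.4972,.2158,.009])-.0015*np.array([.2256,.974,0])
Y=np.array([.2256,.974,0]);H=np.array([.974,-.2256,0]);K=np.array([0,0,1.])
XB=.9397*H+.342*K;ZB=.9397*K-.342*H
def S(x,y,z): return O+x*XB+y*Y+z*ZB
def where():
    d=get_obs()['position']-O;print('stand x,y,z',(d@XB).round(4),(d@Y).round(4),(d@ZB).round(4))
T=lean(76.96,70)
E
python3 - <<'E'
from h import *
o=get_obs();print(o['grip_width'],o['contact_force'])
go(S(.02,0,.235)+[0,0,.08],T);print(S(.02,0,.235));go(None,lean(88.8,70))
E
```

```text
0.004722944479416911 [ 1.25755636 -0.414326   -1.61109283]
t 17.45 pos [ 0.4329 -0.2189  0.1532] q [ 1.25  1.02 -1.27  2.56  2.28  0.89 -1.72] turn [ 0.2866 -0.0997  0.177 ] travel [ 0.4365 -0.0352 -0.1868]
[0.43688658 0.22823055 0.2366695 ]
t 17.45 pos [ 0.4329 -0.2189  0.1532] q [ 1.25  1.02 -1.27  2.56  2.28  0.89 -1.72] turn [ 0.288  -0.0015 -0.0056] travel None
```

I had tool y the wrong way round: with this yaw it points up and outward. That dragged the plate back instead of lifting it. I'll raise it straight up and check how it is held.

Request:
{"name": "arm_command", "arguments": {"motion": [{"travel":[0,0.0075,-0.01],"rot":[0,0,0],"claw":-1},{"travel":[0,0.015,-0.02],"rot":[0,0,0],"claw":-1},{"travel":[0,0.015,-0.02],"rot":[0,0,0],"claw":-1},{"travel":[0,0.015,-0.02],"rot":[0,0,0],"claw":-1},{"travel":[0,0.015,-0.02],"rot":[0,0,0],"claw":-1},{"travel":[0,0.015,-0.02],"rot":[0,0,0],"claw":-1},{"travel":[0,0.015,-0.02],"rot":[0,0,0],"claw":-1},{"travel":[0,0.0075,-0.01],"rot":[0,0,0],"claw":-1},{"travel":[0,0,0],"rot":[0,0,0],"claw":-1}]}}

```text
t: 18.2
position: [0.4361, -0.2184, 0.3246]
tool_rot: [1.872, 1.832, 0.599]
contact_force: [-1.0, 0.5, -1.9]
grip_width: 0.0042
grasp_force: 90.7
```

```bash
python3 - <<'E'
from h import *
b=snap('side','s6.png');a=snap('top','t6.png');o=get_obs();p=o['position'];go();print(o['grip_width'],o['contact_force'],o['ft_torque'])
f=lambda c,u,v:c['image'][v-75:v+75,u-66:u+67,::-1]
A=R.from_rotvec(o['tool_rot']).as_matrix()
q=p+.06*A[:,2]
u,v=proj(b,q).astype(int);u2,v2=proj(a,q).astype(int);print(u-66,v-75,u2-66,v2-75, proj(b,p),proj(b,p+.125*A[:,2]),proj(a,p),proj(a,p+.125*A[:,2]))
cv2.imwrite('pics/c6.png',cv2.resize(np.hstack([f(b,u,v),f(a,u2,v2)]),None,fx=3,fy=3,interpolation=cv2.INTER_CUBIC))
E
```

```text
t 18.3 pos [ 0.4347 -0.2176  0.3214] q [ 1.32  0.38 -1.01  2.34  1.59  0.08 -1.15] turn [0. 0. 0.] travel None
0.004194607798084264 [-0.71173214  0.80836343 -2.25464947] [0.01824174 0.84934541 0.01780819]
262 84 320 126 [342.29220044 145.95163743] [315.12030415 173.0569192 ] [391.1448636 213.2466924] [382.99428104 190.67224706]
```

View pics/c6.png

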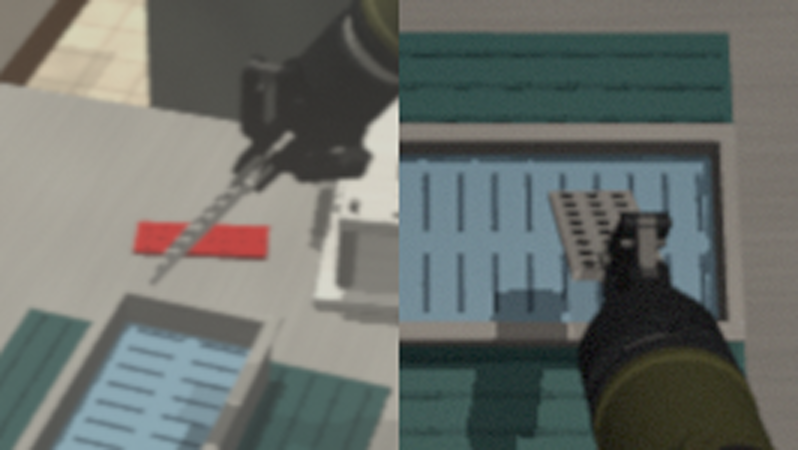

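The plate is still firmly held along the tool axis. Its foot edge is at top-view pixels (370,190)-(398,189), and its corner is at side-view pixel (314,177). I'll triangulate the foot in the tool frame to get the tilt in the grip.

```bash
python3 - <<'E'
from h import *
np.set_printoptions(precision=4,suppress=True)
a=load('t6');b=load('s6');o=get_obs();A=R.from_rotvec(o['tool_rot']).as_matrix();p=o['position']
for yl in(.028,-.028):
  for L in(.12,.125,.13): 
    for e in (-.003,.003):
      q=p+A@[yl,e,L];print(yl,L,e,proj(a,q).round(1),proj(b,q).round(1))
x,e=tri(a,(369.7,190.3),b,(313.7,177.5));print(A.T@(x-p),e)
# edge pixels of the plate strip in side view: bright-vs-dark lower tip search
im=b['image'];print(im[150:185:3,300:330:3].mean(2).astype(int))
E
```

```text
0.028 0.12 -0.003 [369.5 192.9] [313.3 179. ]
0.028 0.12 0.003 [369.6 190.1] [311.5 177.6]
0.028 0.125 -0.003 [369.3 192.1] [312.3 180.1]
0.028 0.125 0.003 [369.4 189.3] [310.5 178.6]
0.028 0.13 -0.003 [369.1 191.3] [311.3 181.1]
0.028 0.13 0.003 [369.2 188.5] [309.5 179.6]
-0.028 0.12 -0.003 [396.9 192.8] [320.6 166.6]
-0.028 0.12 0.003 [397.1 190.1] [318.9 165.2]
-0.028 0.125 -0.003 [396.5 192. ] [319.6 167.7]
-0.028 0.125 0.003 [396.7 189.3] [317.9 166.2]
-0.028 0.13 -0.003 [396.2 191.2] [318.6 168.7]
-0.028 0.13 0.003 [396.4 188.5] [316.9 167.3]
[0.0278 0.0013 0.1162] 0.004778705506155988
[[163 161 162 164 161 162 162 163 164 164]
 [160 162 163 162 161 161 163 163 164 163]
 [161 161 161 158 160 163 162 163 162 148]
 [162 161 157 113 110 111 111 113 137 150]
 [161 160 150 110 108 108 111 122 121 113]
 [160 159 143 111 110 111 109 115 119 113]
 [160 160 132 105  96 100 126 126  97  93]
 [160 160 161 159 160 151 126 145 159 159]
 [160 162 161 160 159 123 145 160 160 159]
 [161 162 160 159 135 144 160 159 160 160]
 [164 161 159 161 159 161 160 160 161 160]
 [163 113  95 106 123 148 155 160 161 160]]
```

Request:
{"name": "arm_command", "arguments": {"motion": [{"travel":[0,0,0],"rot":[0.072,-0.025,0.044],"claw":-1},{"travel":[0,0,0],"rot":[0.072,-0.025,0.044],"claw":-1},{"travel":[0,0,0],"rot":[0.072,-0.025,0.044],"claw":-1},{"travel":[0,0,0],"rot":[0.072,-0.025,0.044],"claw":-1},{"travel":[0,0,0],"rot":[0,0,0],"claw":-1},{"travel":[0,0,0],"rot":[0,0,0],"claw":-1}]}}

```text
t: 18.8
position: [0.4405, -0.2253, 0.3231]
tool_rot: [2.114, 1.779, 0.399]
contact_force: [-0.4, -0.4, -2.1]
grip_width: 0.0041
grasp_force: 90.7
```

```bash
python3 - <<'E'
from h import *
go(S(.02,0,.235)+[0,0,.07],T);go(S(.02,0,.235)+[0,0,.07])
E
```

```text
t 18.8 pos [ 0.4405 -0.2253  0.3231] q [ 1.3   0.43 -1.19  2.19  0.94  0.48 -0.72] turn [ 0.1022 -0.013   0.0532] travel [ 0.441  -0.1051 -0.0208]
t 18.8 pos [ 0.4405 -0.2253  0.3231] q [ 1.3   0.43 -1.19  2.19  0.94  0.48 -0.72] turn [0. 0. 0.] travel [ 0.4462 -0.0792 -0.0244]
```

Request:
{"name": "arm_command", "arguments": {"motion": [{"travel":[0,0,0],"rot":[0.051,-0.006,0.026],"claw":-1},{"travel":[0,0,0],"rot":[0.051,-0.006,0.026],"claw":-1},{"travel":[0.02,-0.005,-0.002],"rot":[0,0,0],"claw":-1},{"travel":[0.03,-0.007,-0.002],"rot":[0,0,0],"claw":-1},{"travel":[0.03,-0.007,-0.002],"rot":[0,0,0],"claw":-1},{"travel":[0.03,-0.007,-0.002],"rot":[0,0,0],"claw":-1},{"travel":[0.03,-0.007,-0.002],"rot":[0,0,0],"claw":-1},{"travel":[0.03,-0.007,-0.002],"rot":[0,0,0],"claw":-1},{"travel":[0.03,-0.007,-0.002],"rot":[0,0,0],"claw":-1},{"travel":[0.03,-0.007,-0.002],"rot":[0,0,0],"claw":-1},{"travel":[0,0,0],"rot":[0,0,0],"claw":-1}]}}

```text
t: 19.72
position: [0.4377, 0.0182, 0.3205]
tool_rot: [2.222, 1.789, 0.321]
contact_force: [1.7, 0.9, -0.8]
grip_width: 0.0039
grasp_force: 90.8
```

```bash
python3 - <<'E'
from h import *
go(S(.02,0,.235)+[0,0,.07],T);go(S(.02,0,.235)+[0,0,.07])
E
```

```text
t 19.72 pos [0.4377 0.0182 0.3205] q [ 0.58  0.33 -1.11  2.23  0.9   0.67 -1.39] turn [ 0.0023 -0.0077  0.0109] travel [ 0.2044 -0.05   -0.0035]
t 19.72 pos [0.4377 0.0182 0.3205] q [ 0.58  0.33 -1.11  2.23  0.9   0.67 -1.39] turn [0. 0. 0.] travel [ 0.205  -0.0478 -0.002 ]
```

Request:
{"name": "arm_command", "arguments": {"motion": [{"travel":[0.02,-0.005,0],"rot":[0,0,0.01],"claw":-1},{"travel":[0.03,-0.008,0],"rot":[0,-0.006,0],"claw":-1},{"travel":[0.03,-0.008,-0.001],"rot":[0,0,0],"claw":-1},{"travel":[0.03,-0.008,-0.001],"rot":[0,0,0],"claw":-1},{"travel":[0.03,-0.008,0],"rot":[0,0,0],"claw":-1},{"travel":[0.03,-0.007,0],"rot":[0,0,0],"claw":-1},{"travel":[0.02,-0.005,0],"rot":[0,0,0],"claw":-1},{"travel":[0.015,-0.002,0],"rot":[0,0,0],"claw":-1},{"travel":[0,0,0],"rot":[0,0,0],"claw":-1},{"travel":[0,0,0],"rot":[0,0,0],"claw":-1}]}}

```text
t: 20.55
position: [0.4387, 0.2209, 0.303]
tool_rot: [2.24, 1.761, 0.304]
contact_force: [-0.8, -2.0, -2.1]
grip_width: 0.0042
grasp_force: 90.8
```

```bash
python3 - <<'E'
from h import *
go(S(.018,0,.16),T);where()
b=snap('side','s7.png');a=snap('top','t7.png')
o=get_obs();A=R.from_rotvec(o['tool_rot']).as_matrix();p=o['position']
for y in(.028,-.028):
  q=p+A@[y,0,.12];print(proj(a,q).round(1),proj(b,q).round(1))
E
```

```text
t 20.55 pos [0.4387 0.2209 0.303 ] q [-0.07  0.48 -1.03  2.07  0.97  0.96 -1.9 ] turn [-0.001   0.0082 -0.0091] travel [ 0.0067 -0.0279  0.1361]
stand x,y,z 0.0459 -0.0067 0.2961
[165.4 210.3] [255.2 315.3]
[191.  215.9] [271.1 297.1]
```

Request:
{"name": "arm_command", "arguments": {"motion": [{"travel":[0.003,-0.01,0],"rot":[0,0.008,-0.009],"claw":-1},{"travel":[0.003,-0.01,0],"rot":[0,0,0],"claw":-1},{"travel":[0.001,-0.008,0],"rot":[0,0,0],"claw":-1},{"travel":[0,0,0],"rot":[0,0,0],"claw":-1},{"travel":[0,0,0],"rot":[0,0,0],"claw":-1}]}}

```text
t: 21.07
position: [0.415, 0.233, 0.2946]
tool_rot: [2.234, 1.772, 0.312]
contact_force: [-0.6, -0.2, -0.8]
grip_width: 0.004
grasp_force: 90.7
```

```bash
python3 - <<'E'
from h import *
go(S(.018,0,.16),T);where()
E
```

```text
t 21.07 pos [0.415  0.233  0.2946] q [-0.12  0.48 -1.03  2.11  0.98  0.94 -1.99] turn [-0.0001  0.0013 -0.0021] travel [ 0.0003 -0.0007  0.1371]
stand x,y,z 0.0188 -0.0003 0.2971
```

Request:
{"name": "arm_command", "arguments": {"motion": [{"travel":[0,0,0.012],"rot":[0,0,0],"claw":-1},{"travel":[0,0,0.015],"rot":[0,0,0],"claw":-1},{"travel":[0,0,0.015],"rot":[0,0,0],"claw":-1},{"travel":[0,0,0.015],"rot":[0,0,0],"claw":-1},{"travel":[0,0,0.015],"rot":[0,0,0],"claw":-1},{"travel":[0,0,0.015],"rot":[0,0,0],"claw":-1},{"travel":[0,0,0.01],"rot":[0,0,0],"claw":-1},{"travel":[0,0,0],"rot":[0,0,0],"claw":-1}]}}

```text
t: 21.73
position: [0.4476, 0.2247, 0.2018]
tool_rot: [2.237, 1.77, 0.307]
contact_force: [0.7, -0.4, -2.3]
grip_width: 0.0041
grasp_force: 90.5
```

```bash
python3 - <<'E'
from h import *
go(S(.018,0,.16),T);where()
b=snap('side','s8.png');a=snap('top','t8.png')
f=lambda c,u,v:c['image'][v-50:v+50,u-66:u+67,::-1]
cv2.imwrite('pics/c8.png',cv2.resize(np.hstack([f(b,270,340),f(a,190,215)]),None,fx=3,fy=3,interpolation=cv2.INTER_CUBIC))
o=get_obs();A=R.from_rotvec(o['tool_rot']).as_matrix();p=o['position']
for y in(.028,-.028):
  q=p+A@[y,0,.12];print(proj(a,q).round(1),proj(b,q).round(1))
E
```

```text
t 21.73 pos [0.4476 0.2247 0.2018] q [-0.19  0.66 -0.9   2.19  1.27  0.86 -2.22] turn [-0.0023  0.0038 -0.0038] travel [ 0.001  -0.0007  0.0384]
stand x,y,z 0.0187 -0.001 0.1984
[176.6 217.9] [255.1 344.5]
[200.  222.8] [269.9 326.6]
```

View pics/c8.png

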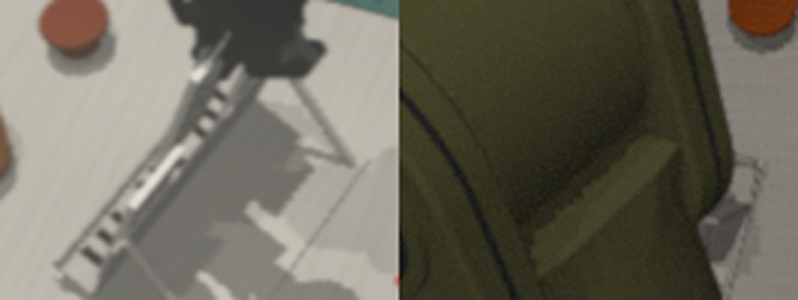

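The side view shows drying plate A's top at crop (135,205)-(183,150), undisturbed, and the held plate coming in beside it. The arm hides the top view. I'll lower it slowly, going by force.

Request:
{"name": "arm_command", "arguments": {"motion": [{"travel":[0,0,0.01],"rot":[0,0.004,-0.004],"claw":-1},{"travel":[0,0,0.01],"rot":[0,0,0],"claw":-1},{"travel":[0,0,0.01],"rot":[0,0,0],"claw":-1},{"travel":[0,0,0.01],"rot":[0,0,0],"claw":-1},{"travel":[0,0,0.01],"rot":[0,0,0],"claw":-1},{"travel":[0,0,0.007],"rot":[0,0,0],"claw":-1},{"travel":[0,0,0],"rot":[0,0,0],"claw":-1},{"travel":[0,0,0],"rot":[0,0,0],"claw":-1}]}}

```text
t: 22.5
position: [0.4659, 0.2229, 0.1503]
tool_rot: [2.232, 1.779, 0.317]
contact_force: [0.7, -0.9, -0.9]
grip_width: 0.0042
grasp_force: 90.6
```

```bash
python3 - <<'E'
from h import *
go(S(.003,0,.125),T);where();print(get_obs()['contact_force'])
E
```

```text
t 22.5 pos [0.4659 0.2229 0.1503] q [-0.2   0.77 -0.84  2.2   1.45  0.85 -2.35] turn [-0.001  -0.0043  0.0018] travel [-0.0014 -0.0152  0.0188]
stand x,y,z 0.0182 0.0014 0.1438
[ 0.7434421  -0.85810905 -0.91918685]
```

Request:
{"name": "arm_command", "arguments": {"motion": [{"travel":[0,0,0.004],"rot":[0,-0.004,0.002],"claw":-1},{"travel":[0,0,0.004],"rot":[0,0,0],"claw":-1},{"travel":[0,0,0.004],"rot":[0,0,0],"claw":-1},{"travel":[0,0,0],"rot":[0,0,0],"claw":-1}]}}

```text
t: 22.83
position: [0.4699, 0.2216, 0.1381]
tool_rot: [2.233, 1.775, 0.311]
contact_force: [-0.6, -0.4, -1.3]
grip_width: 0.0043
grasp_force: 90.6
```

Request:
{"name": "arm_command", "arguments": {"motion": [{"travel":[0,0,0.003],"rot":[0,0,0],"claw":-1},{"travel":[0,0,0.003],"rot":[0,0,0],"claw":-1},{"travel":[0,0,0],"rot":[0,0,0],"claw":-1}]}}

```text
t: 23.08
position: [0.4701, 0.2232, 0.1369]
tool_rot: [2.228, 1.778, 0.318]
contact_force: [-16.5, -2.7, 40.5]
grip_width: 0.004
grasp_force: 97.8
```

Upward contact force along the ledge normal means the foot is on the ledge. I'll back off a little, then slide in toward the back.

Request:
{"name": "arm_command", "arguments": {"motion": [{"travel":[0,0,-0.003],"rot":[0,0,0],"claw":-1},{"travel":[0,0,-0.003],"rot":[0,0,0],"claw":-1},{"travel":[0,0,0],"rot":[0,0,0],"claw":-1}]}}

```text
t: 23.33
position: [0.4698, 0.2223, 0.1392]
tool_rot: [2.233, 1.776, 0.313]
contact_force: [-0.3, -0.1, -2.8]
grip_width: 0.0043
grasp_force: 90.8
```

```bash
python3 - <<'E'
from h import *
go(S(.003,0,.125),T);where();print(get_obs()['contact_force'])
E
```

```text
t 23.33 pos [0.4698 0.2223 0.1392] q [-0.21  0.79 -0.83  2.2   1.48  0.85 -2.37] turn [-0.0006 -0.0009  0.0003] travel [-0.0016 -0.0151  0.007 ]
stand x,y,z 0.0181 0.0016 0.132
[-0.26240422 -0.10324952 -2.75848162]
```

Request:
{"name": "arm_command", "arguments": {"motion": [{"travel":[-0.001,-0.003,0],"rot":[0,0,0],"claw":-1},{"travel":[0,-0.003,0],"rot":[0,0,0],"claw":-1},{"travel":[0,-0.003,0],"rot":[0,0,0],"claw":-1},{"travel":[0,0,0],"rot":[0,0,0],"claw":-1}]}}

```text
t: 23.67
position: [0.4604, 0.223, 0.1349]
tool_rot: [2.233, 1.777, 0.31]
contact_force: [0.8, -0.5, -2.1]
grip_width: 0.0042
grasp_force: 90.7
```

Request:
{"name": "arm_command", "arguments": {"motion": [{"travel":[0,-0.002,0],"rot":[0,0,0],"claw":-1},{"travel":[0,-0.001,0],"rot":[0,0,0],"claw":-1},{"travel":[0,0,0],"rot":[0,0,0],"claw":-1}]}}

```text
t: 23.92
position: [0.4585, 0.2235, 0.1344]
tool_rot: [2.233, 1.775, 0.312]
contact_force: [0.9, -0.1, -0.8]
grip_width: 0.0039
grasp_force: 90.7
```

```bash
python3 - <<'E'
from h import *
where();print(get_obs()['contact_force'],get_obs()['contact_force']@XB)
E
```

```text
stand x,y,z 0.0059 0.0003 0.1313
[ 0.89799165 -0.12547388 -0.813301  ] 0.5703539065279732
```

Continue in small steps until the back pushes out.

Request:
{"name": "arm_command", "arguments": {"motion": [{"travel":[0,-0.001,0],"rot":[0,0,0],"claw":-1},{"travel":[0,-0.001,0],"rot":[0,0,0],"claw":-1},{"travel":[0,0,0],"rot":[0,0,0],"claw":-1}]}}

```text
t: 24.17
position: [0.4574, 0.2238, 0.1341]
tool_rot: [2.232, 1.774, 0.313]
contact_force: [3.4, -0.7, -1.0]
grip_width: 0.0041
grasp_force: 90.4
```

Request:
{"name": "arm_command", "arguments": {"motion": [{"travel":[0,-0.001,0],"rot":[0,0,0],"claw":-1},{"travel":[0,-0.001,0],"rot":[0,0,0],"claw":-1},{"travel":[0,0,0],"rot":[0,0,0],"claw":-1}]}}

```text
t: 24.42
position: [0.4569, 0.2239, 0.1339]
tool_rot: [2.232, 1.77, 0.315]
contact_force: [5.6, -0.4, -0.1]
grip_width: 0.0042
grasp_force: 90.6
```

```bash
python3 - <<'E'
from h import *
where();print(get_obs()['contact_force'],get_obs()['contact_force']@XB,get_obs()['ft_torque'])
E
```

```text
stand x,y,z 0.0042 0.0003 0.1314
[ 5.64485046 -0.41266124 -0.1344676 ] 5.208044612034617 [-0.20125716 -1.14232149 -0.08061414]
```

Request:
{"name": "arm_command", "arguments": {"motion": [{"travel":[0,-0.001,0.001],"rot":[0,0,0],"claw":-1},{"travel":[0,-0.001,0.001],"rot":[0,0,0],"claw":-1},{"travel":[0,0,0],"rot":[0,0,0],"claw":-1}]}}

```text
t: 24.67
position: [0.4572, 0.2241, 0.1326]
tool_rot: [2.23, 1.767, 0.319]
contact_force: [6.8, -3.4, 7.7]
grip_width: 0.0041
grasp_force: 91.6
```

```bash
python3 - <<'E'
from h import *
where();f=get_obs()['contact_force'];A=R.from_rotvec(get_obs()['tool_rot']).as_matrix();print(f@XB,f@ZB,A.T@get_obs()['ft_torque'],go(None,T))
E
```

```text
stand x,y,z 0.0039 0.0005 0.1301
t 24.67 pos [0.4572 0.2241 0.1326] q [-0.24  0.8  -0.83  2.24  1.52  0.87 -2.45] turn [ 0.0074  0.0005 -0.0028] travel None
9.56309564366313 4.727693183244608 [-1.98075323 -0.16412989  0.1881279 ] None
```

Request:
{"name": "arm_command", "arguments": {"motion": [{"travel":[0,0,0.001],"rot":[0.004,0,0],"claw":-1},{"travel":[0,0,0],"rot":[0.003,0,0],"claw":-0.9},{"travel":[0,0,0],"rot":[0,0,0],"claw":-0.85},{"travel":[0,0,0],"rot":[0,0,0],"claw":-0.8},{"travel":[0,0,0],"rot":[0,0,0],"claw":-0.75},{"travel":[0,0,0],"rot":[0,0,0],"claw":-0.7},{"travel":[0,0,0],"rot":[0,0,0],"claw":-0.65},{"travel":[0,0,0],"rot":[0,0,0],"claw":-0.6},{"travel":[0,0,0],"rot":[0,0,0],"claw":-0.6},{"travel":[0,0,0],"rot":[0,0,0],"claw":-0.6}]}}

```text
t: 25.5
position: [0.4537, 0.2245, 0.1294]
tool_rot: [2.238, 1.78, 0.305]
contact_force: [-0.2, 0.2, -0.1]
grip_width: 0.0173
grasp_force: 0.0
```

```bash
python3 - <<'E'
from h import *
where();o=get_obs();print(o['contact_force'],o['grip_width'],o['grasp_force'])
E
```

```text
stand x,y,z -0.0005 0.0002 0.1283
[-0.21832657  0.2367771  -0.09625314] 0.017337474913132395 0.0
```

Request:
{"name": "arm_command", "arguments": {"motion": [{"travel":[0,0.002,0],"rot":[0,0,0],"claw":-0.4},{"travel":[0,0.001,0],"rot":[0,0,0],"claw":-0.3},{"travel":[0,0,0],"rot":[0,0,0],"claw":-0.3},{"travel":[0,0,0],"rot":[0,0,0],"claw":-0.3},{"travel":[0,0,-0.01],"rot":[0,0,0],"claw":-0.3},{"travel":[0,0,-0.02],"rot":[0,0,0],"claw":-0.3},{"travel":[0,0,-0.03],"rot":[0,0,0],"claw":-0.3},{"travel":[0,0,-0.03],"rot":[0,0,0],"claw":-0.3},{"travel":[0,0,-0.03],"rot":[0,0,0],"claw":-0.3},{"travel":[0,0,-0.03],"rot":[0,0,0],"claw":-0.3}]}}

```text
t: 26.33
position: [0.407, 0.2352, 0.2733]
tool_rot: [2.237, 1.78, 0.305]
contact_force: [1.3, -0.0, 0.3]
grip_width: 0.0298
grasp_force: 0.0
```

Request:
{"name": "arm_command", "arguments": {"motion": [{"travel":[-0.04,0,0],"rot":[0,0,0],"claw":-0.3},{"travel":[-0.04,0,0],"rot":[0,0,0],"claw":-0.3},{"travel":[-0.04,0,0],"rot":[0,0,0],"claw":-0.3},{"travel":[-0.04,0,0],"rot":[0,0,0],"claw":-0.3},{"travel":[-0.04,0,0],"rot":[0,0,0],"claw":-0.3},{"travel":[-0.04,0,0],"rot":[0,0,0],"claw":-0.3},{"travel":[-0.04,0,0],"rot":[0,0,0],"claw":-0.3},{"travel":[-0.04,0,0],"rot":[0,0,0],"claw":-0.3},{"travel":[-0.04,0,0],"rot":[0,0,0],"claw":-0.3},{"travel":[-0.04,0,0],"rot":[0,0,0],"claw":-0.3},{"travel":[0,0,0],"rot":[0,0,0],"claw":-0.3},{"travel":[0,0,0],"rot":[0,0,0],"claw":-0.3}]}}

```text
t: 27.33
position: [0.3208, -0.1403, 0.2717]
tool_rot: [2.246, 1.772, 0.303]
contact_force: [0.1, 0.8, 0.4]
grip_width: 0.0298
grasp_force: 0.0
```

```bash
python3 - <<'E'
from h import *
b=snap('side','s9.png');a=snap('top','t9.png');go()
f=lambda c,u,v:c['image'][v-50:v+50,u-66:u+67,::-1]
cv2.imwrite('pics/c9.png',cv2.resize(np.hstack([f(b,270,340),f(a,190,215)]),None,fx=3,fy=3,interpolation=cv2.INTER_CUBIC))
# numeric check: what changed vs t0/s0 near the stand
for n,c,c0,(x,y,w,h) in(('top',a,load('t0'),(110,130,160,150)),('side',b,load('s0'),(170,270,170,140))):
    d=np.abs(c['image'].astype(int)-c0['image']).sum(2)[y:y+h,x:x+w]>60
    nn,l,s,ce=cv2.connectedComponentsWithStats(d.astype(np.uint8))
    for i in range(1,nn):
        if s[i,4]>8: print(n,s[i][:4]+[x,y,0,0],s[i,4],ce[i]+[x,y])
# predicted middle plate corners
for z in(.15,0):
  for y in(.028,-.028):
    for x in (0,.006): print(z,y,x,proj(a,S(x,y,z)).round(1),proj(b,S(x,y,z)).round(1))
E
```

```text
t 27.43 pos [ 0.3223 -0.1375  0.272 ] q [ 1.03  0.25 -0.93  2.52  1.07  0.25 -1.09] turn [0. 0. 0.] travel None
top [192 219   5   4] 9 [194.33333333 220.66666667]
top [170 220  13   5] 17 [175.29411765 222.23529412]
top [198 221   6   3] 11 [201.         222.27272727]
top [205 221   4   5] 13 [206.61538462 223.23076923]
top [177 222  26  10] 97 [189.71134021 225.51546392]
top [161 226  27  10] 120 [174.05 230.55]
top [174 241  26  15] 235 [186.33191489 248.1106383 ]
side [264 317  21  30] 157 [273.66878981 330.24203822]
side [272 360  21  25] 265 [282.10566038 372.21132075]
0.15 0.028 0 [163.1 229.4] [268. 337.]
0.15 0.028 0.006 [163.5 226.8] [265.7 335.3]
0.15 -0.028 0 [187.9 234.6] [283.1 318.3]
0.15 -0.028 0.006 [188.4 231.9] [280.9 316.7]
0 0.028 0 [188.2 222. ] [255.5 362.4]
0 0.028 0.006 [188.5 219.6] [253.5 360.8]
0 -0.028 0 [209.9 226.4] [269.5 344.9]
0 -0.028 0.006 [210.3 224.1] [267.5 343.3]
```

```bash
python3 - <<'E'
from h import *
for n,lo,box in (('t',105,(125,212,100,32)),('s',185,(235,285,75,85))):
  for k in '09':
    c=load(n+k);g=cv2.cvtColor(c['image'],cv2.COLOR_RGB2GRAY);x,y,w,h=box
    r=cv2.resize(g[y:y+h,x:x+w],None,fx=4,fy=4,interpolation=cv2.INTER_CUBIC)
    for t in ((110,120,130) if n=='t' else (205,215)):
      nn,l,s,ce=cv2.connectedComponentsWithStats((r>t).astype(np.uint8))
      print(n+k,t,[((ce[i]/4+[x,y]).round(2).tolist(),(s[i,2:4]/4).tolist(),int(s[i,4]/16)) for i in range(1,nn) if 250<s[i,4]<6000])
E
```

```text
t0 110 [([144.3, 223.75], [25.25, 7.5], 74), ([204.92, 236.58], [25.0, 7.25], 60)]
t0 120 [([144.58, 223.69], [24.0, 6.5], 47), ([204.82, 236.58], [24.0, 6.75], 43)]
t0 130 []
t9 110 [([138.08, 221.72], [32.75, 22.25], 352), ([174.32, 231.12], [24.5, 7.5], 68), ([204.86, 236.56], [25.0, 7.5], 71)]
t9 120 [([144.32, 223.73], [25.0, 7.25], 68), ([174.37, 231.15], [23.75, 7.0], 52), ([204.88, 236.57], [24.5, 7.0], 56)]
t9 130 [([144.65, 223.69], [24.0, 6.25], 42), ([174.42, 231.2], [23.0, 6.0], 33), ([204.9, 236.59], [24.0, 6.5], 39)]
s0 205 []
s0 215 []
s9 205 []
s9 215 []
```

The strip masks agree with this. The middle plate's top is 0.1 px off the middle along the ledge and about 2 mm farther back than its neighbours, roughly 0.045 rad, which is within tolerance. The neighbours moved less than 0.3 px, and the arm is clear.

```bash
python3 -c "
from h import *
print(finish_job())"
```

```text
the job is handed in; nothing more can be done
None
```

The plate is released in the middle place on the stand, about 0.045 rad off the back by my last measurement (0.12 allowed). The drying plates, jar and stopper look unmoved, and the job is handed in at about 27 s; the hand-in call gave no verdict.

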